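Index the locking spice carousel to its next station

TASK

Turn the spice carousel on to its next station, counter-clockwise seen from above: draw its spring pin by the black knob, swing the tray a little off the hole, let the pin down to ride on the ring, and bring the tray round until the pin drops fully home into the next hole, which you must find by feel. Stop as soon as the pin catches and never wrench the pin sideways against a hole. Finish with the jars still standing on the tray and the mug and the tin left alone.

Things in the scene. Friction and masses are not known exactly. Their poses are not given: they have to be found in the camera images.
- knob_center (a point): Centre of the black round knob of the spring index pin, 26 mm in diameter, 28 mm tall, near the tray's edge, 100 mm from the hub, at the start on the robot's side. Pin home: centre 71 mm above the worktop, knob from 57 to 85 mm; a steel boss under it is 26 mm wide up to 43 mm and 18 mm wide up to 53 mm. The knob does not turn on the tray, it only lifts. 25 mm beside it is free.
- hub (a point): The tray's vertical turning axis, at the steel disc in the middle of the tray, 42 mm above the worktop. The carousel is a round wooden tray of 252 mm diameter whose top lies at 39 mm, on a fixed base of 242 mm diameter; a low round fence (154 mm diameter, top at 48 mm) keeps two jars on the middle of the tray.
- turntable (a joint): Turn of the tray, rad, 0 at the start, growing counter-clockwise from above; end stops at -0.25 and 1.45. Friction about 2 N at the knob; stays where left; a quick push also meets the tray's inertia (a short knock). The next hole lies between 0.66 and 1.08 rad, different each time, hidden under the tray; no reading gives it. The pin has 1.5 mm (0.015 rad) of play either way in a hole.
- plunger_knob (a joint): Lift of knob and pin, m: 0 = pin home in a hole, about 0.0095 = pin riding on the ring under the tray, 0.016 = upper stop. A spring pushes it down with 5 N (home) to 8 N; let go, it comes down by itself. Riding, the tray can be pushed round by the side of the knob (under 5 N if slow, 15 mm/s, fingers loose on either side); over a hole the pin snaps down and blocks the tray.
- index_pin: The steel pin under the knob, 10 mm in diameter with a round nose, inside the tray and out of sight; the origin is the knob's centre. More than 25 N between the pin and the ring or the walls of a hole bends it.
- spice_a: Spice jar with brown cap, 41 mm diameter, 105 mm tall, loose on the tray inside the fence, on the far side of the hub from the knob. Origin in its underside, z up.
- spice_b: Spice jar with black cap, 41 mm diameter, 105 mm tall, loose on the tray beside the other. Origin in its underside, z up.
- mug: Beige mug, 78 mm wide, 100 mm tall, on the worktop to the left of the carousel. Origin in its underside. To be left alone.
- tin: Small food tin, 75 mm diameter, 58 mm tall, on the worktop to the right of the carousel. Origin in its underside. To be left alone.
Mind the look-alikes: they are no part of the job. What is shaped like the spice_a but blue is not meant.

How it is judged:
By the outcome, as a careful person would: the job done as asked, in the order asked, and still so for the second after the job is handed in, with the robot touching nothing.
It also fails if it takes over 51 s, if anything falls off the work surface, if the arm or the gripper's body presses on something with over 40 N, if the wrist force passes 120 N, or if a joint passes its speed limit or range.

ROBOT

A 6-joint arm with a two-finger parallel gripper is mounted at the origin on a cart in front of the work surface, level with it; the furniture and walls round the work are solid. World frame = base frame: x ahead of the robot, y to its left, z up, the work surface at z = 0. Lengths are in mm, angles in degrees, forces in N, time in s.
With the tool pointing down it reaches from about 300 to 850 mm from the base axis. Payload 4.2 kg.
Tool frame: the origin (TCP) lies at the very end of the fingers, on their centre line; the grasp point (between the pads) lies 19 mm behind it (env.grasp_offset is the distance from the TCP to the grasp point, in mm); z points along the fingers, y is the line along which they close (so a half turn about z gives the same grasp; the last joint's range is limited). The gripper opens to 91 mm and grips with 3 to 60 N. Pads are 32 mm wide; open, the fingers measure 118 mm over their backs; the gripper's body (76 mm by 178 mm) begins 60 mm behind the grasp point.
Start: joints at [66.807, 18.312, 89.639, -0, 72.044, -1.146], TCP at [215.843, 532.968, 213.976] pointing down, gripper open.
Joint ranges: [-177.97, 177.97], [-48.28, 115.42], [12.27, 149.76], [-77.06, 257.06], [2.81, 150.46], [-146.56, 146.56]. Speed limits (degrees/s): [147.25, 147.25, 180, 180, 180, 180].

INTERFACE

Orientations are given as [roll, pitch, yaw] about the fixed x, y, z axes, in that order (R = Rz(yaw) Ry(pitch) Rx(roll)).
In Python, from workcell import env, eyes gives the robot as it stands.
- The arm moves only by the tool send_rows, never from a script. Its arguments are lists of equal length, an entry for each row: "grip": the opening, from -1 (shut) to 1 (fully open), so that 0 is half open; "xyz": the shift along the world's x, y, z in m, a list of three; "yaw": the turn about the world's z in degrees. A call has 1 to 8 rows; each row is the pose to reach, as a shift and turn from the pose commanded when the call began; what a row does not reach only later rows make up. A row lasts 1/12 s, in which the tool goes at most 41.7 mm and 7.16 degrees, less where a joint would pass 70% of its speed; a pose out of reach is approached as far as the arm can. A call with a gripper value outside its range is refused whole. The fingers move at their own pace and stop on an object; "grip_force" is the grip in N (left out, the last holds). Time passes only in rows, so rows that repeat a pose let the fingers close. It gives the time, the measured TCP pose, the force, the opening and the grip force at its end, in the units of the state.
- env.state(): the state, without advancing time (a new reading comes with each control period).
- eyes.grab_frame(name): name is "side" or "top"; returns a dict with "frame" (480x640x3 uint8, red, green, blue), "fx", "fy", "cx", "cy" (pixels), "pose" (4x4, takes a point from camera to world coordinates). Camera axes: x right, y down, z forward; pixel columns grow to the right and rows downward; lengths in mm; the calibration is good to about 2 mm. A picture is of the moment at which its call begins. There is no depth.
- env.job_done(): hands the job in; it is judged then, once.
The state is a dict: "time_s": time; "qpos": joint angles; "qvel": joint speeds; "effort": joint torques, N m; "ee_pos": TCP position; "ee_rot": TCP orientation; "force": force on the tool from outside, world axes, zero at the start; "torque": the same for the moment, N m; "gripper_width": finger opening in mm; "gripper_force": force on a finger pad.
Only numpy, scipy, OpenCV 4.12 (cv2) and the standard library are available. Lean on these libraries where they do the work, as an engineer would, in place of code of your own. Each camera call takes 0.05 s, during which the arm holds its last target. There are 200 camera calls.

## Working session

There is one attempt and no reset: what is moved stays moved. The work goes in short steps, Python scripts to look and compute and a tool call to move; the robot and the scene stay as the last step left them, time stands still between calls to the robot, and variables do not carry over. Pictures are saved under pics/ and viewed, at most 10 in all, crops included, and the job is handed in when it is done.

Besides the shell and the picture viewer there is one more tool, called as name([rows], argument=value, ...), one row to a line, values as JSON. send_rows: Moves the arm, as the interface text tells. Its arguments: {"type":"object","properties":{"grip":{"type":"array"},"xyz":{"type":"array"},"yaw":{"type":"array"},"grip_force":{"type":"number"}},"required":["grip","xyz","yaw"]}

```bash
mkdir -p pics
cat > h.py <<'E'
import numpy as np, cv2
from workcell import env, eyes
def grab(n,f):
    d=eyes.grab_frame(n); cv2.imwrite(f,d["frame"][:,:,::-1]); np.savez(f"pics/cal_{n}.npz",**{k:d[k] for k in("fx","fy","cx","cy","pose")}); return d
def px2w(n,u,v,z):
    d=np.load(f"pics/cal_{n}.npz"); P=d["pose"]
    r=P[:3,:3]@np.array([(u-d["cx"])/d["fx"],(v-d["cy"])/d["fy"],1]); t=P[:3,3]
    return t+r*(z-t[2])/r[2]
E
python3 - <<'E'
from h import *
grab("top","pics/t0.png");grab("side","pics/s0.png")
print(env.state())
E
```

```text
{'time_s': 0.1, 'qpos': array([ 6.68087015e+01,  1.83486851e+01,  8.96997755e+01, -6.94404003e-04,
        7.20426566e+01, -1.14732316e+00]), 'qvel': array([ 0.00140414, -0.09817265, -0.0799842 ,  0.06680603, -0.26504339,
       -0.12461888]), 'effort': array([-6.72644128e-04, -4.13336241e+01, -2.32510400e+01,  7.28848530e-02,
        4.21275117e-02, -4.45685498e-05]), 'ee_pos': array([215.64792096, 532.54804667, 213.19481915]), 'ee_rot': array([-1.79908888e+02, -1.16435739e-03,  1.57956238e+02]), 'force': array([-0.09105241,  0.21687761,  0.6833665 ]), 'torque': array([-0.01186806, -0.05352505, -0.04962257]), 'gripper_force': 0.0, 'gripper_width': 91.18848115279992}
```

View pics/t0.png

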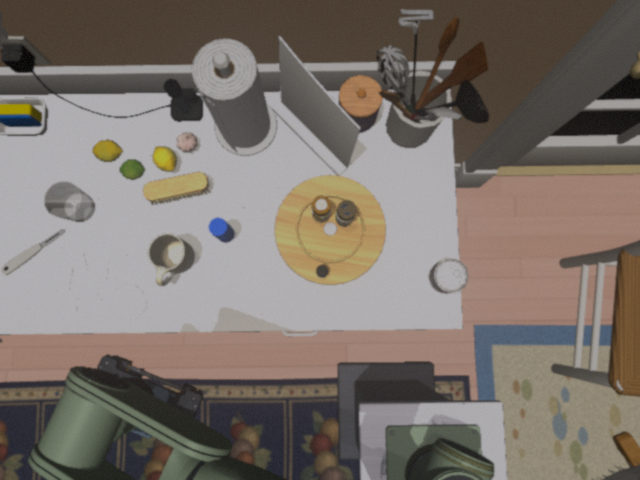

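View pics/s0.png

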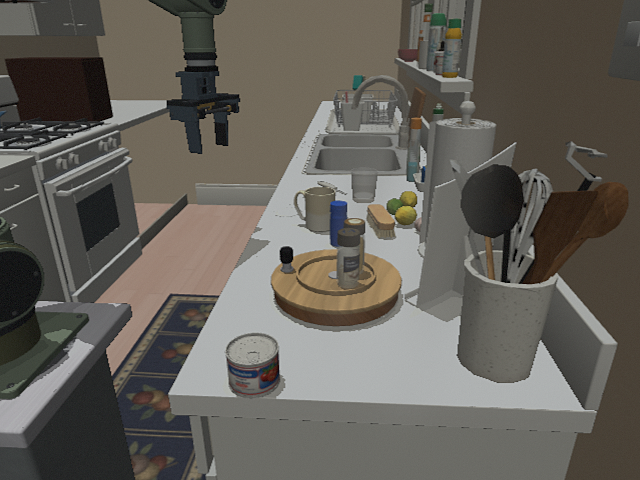

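The top view shows the carousel with its hub at about (330,229). The side view shows the knob at about (286,255). Things that could be taken for the knob are the black disc near the tray's edge at top (322,271) and the black jar cap at (346,207). The blue jar at (221,230) looks like spice_a. I choose (322,271), since it sits near the edge on the robot's side, and check it in a close crop.

Run:
```python
from h import *
a=cv2.imread("pics/t0.png")[165:295,265:395]; b=cv2.imread("pics/s0.png")[215:335,250:410]
a=cv2.resize(a,(560,560),interpolation=cv2.INTER_CUBIC)
cv2.imwrite("pics/c0.png",a)
for u,v,z in((322,271,85),(330,229,42),(170,254,100),(450,276,58),(346,207,105),(321,203,105),(221,230,100)): print(u,v,px2w("top",u,v,z).round(1))
print(px2w("side",286,248,85), px2w("side",336,274,42))
d=np.load("pics/cal_top.npz");print(d["pose"].round(3),d["fx"])
```

```text
322 271 [437.6 239.5  85. ]
330 229 [535.6 219.8  42. ]
170 254 [476.7 562.  100. ]
450 276 [425.3 -40.4  58. ]
346 207 [572.4 186.3 105. ]
321 203 [581.9 239.7 105. ]
221 230 [526.9 454.3 100. ]
[437.90005836 242.90223878  85.        ] [536.76128591 221.09924182  42.        ]
[[-1.300000e-02 -9.890000e-01  1.460000e-01  3.401560e+02]
 [-1.000000e+00  1.300000e-02  3.000000e-03  2.484830e+02]
 [-5.000000e-03 -1.460000e-01 -9.890000e-01  1.222384e+03]
 [ 0.000000e+00  0.000000e+00  0.000000e+00  1.000000e+00]] 532.297802243632
```

View pics/c0.png

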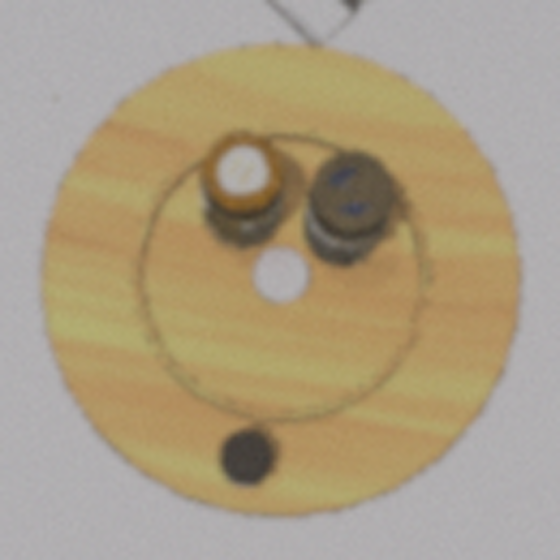

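send_rows([
  [0.0175,-0.023,0],
  [0.035,-0.046,0],
  [0.0525,-0.069,0],
  [0.07,-0.092,0],
  [0.0875,-0.115,0],
  [0.105,-0.138,0],
  [0.1225,-0.161,0],
  [0.14,-0.184,0],
], grip=[0.1,0.1,0.1,0.1,0.1,0.1,0.1,0.1], yaw=[1.3,2.6,3.9,5.2,6.5,7.8,9.1,10.4], grip_force=20)

```text
time_s: 0.77
ee_pos: [356.3, 347.6, 213.7]
ee_rot: [-180.0, -0.0, 168.4]
force: [0.6, 0.1, 0.0]
gripper_width: 50.3
gripper_force: 0.0
```

send_rows([
  [0.018,-0.024,0],
  [0.036,-0.048,0],
  [0.054,-0.072,0],
  [0.07,-0.094,-0.01],
  [0.08,-0.106,-0.035],
  [0.082,-0.1085,-0.065],
  [0.082,-0.1085,-0.094],
  [0.082,-0.1085,-0.094],
], grip=[0.1,0.1,0.1,0.1,0.1,0.1,0.1,0.1], yaw=[0,0,0,0,0,0,0,0])

```text
time_s: 1.43
ee_pos: [434.3, 237.9, 114.9]
ee_rot: [-179.6, -0.5, 168.3]
force: [-0.2, -0.1, -0.3]
gripper_width: 50.2
gripper_force: 0.0
```

Run:
```python
from h import *
grab("top","pics/t1.png");grab("side","pics/s1.png")
s=env.state();print({k:s[k] for k in("time_s","ee_pos","ee_rot","force","gripper_width","qpos")})
a=cv2.imread("pics/t1.png")[165:305,255:395]; b=cv2.imread("pics/s1.png")[180:320,240:420]
cv2.imwrite("pics/c1.png",np.hstack([cv2.resize(x,(int(400*x.shape[1]/x.shape[0])*1*9//10,360),interpolation=cv2.INTER_CUBIC) for x in (a,b)]))
```

```text
{'time_s': 1.5333, 'ee_pos': array([437.40001972, 240.25737965, 119.6184146 ]), 'ee_rot': array([-1.79924106e+02, -1.04097863e-01,  1.68351222e+02]), 'force': array([ 0.5460622 ,  0.28956698, -0.68570195]), 'gripper_width': 49.81703330070958, 'qpos': array([ 2.74543427e+01,  1.63948990e+01,  1.07377748e+02,  8.12250172e-03,
        5.63560015e+01, -5.09014561e+01])}
```

View pics/c1.png

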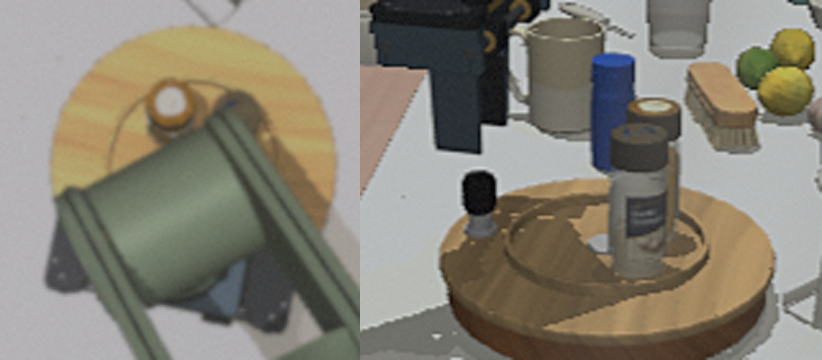

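Top view: the arm covers the knob. Side view: the fingertips hang at about (418/240 crop, tip at crop (456,153)), above the black knob at crop (480,190). I check the alignment by projecting the points and work out the arc table.

Run:
```python
from h import *
d=np.load("pics/cal_side.npz");P=np.linalg.inv(d["pose"])
def pr(p):
    c=P[:3,:3]@np.array(p)+P[:3,3]; u=np.array([d["fx"]*c[0]/c[2]+d["cx"],d["fy"]*c[1]/c[2]+d["cy"]]); s=360/140; return ((u-[240,180])*s*[1,1]+[360,0]).round()
f=np.radians(168.4);r=np.array([np.cos(f),np.sin(f),0]);t=np.array([-np.sin(f),np.cos(f),0])
T=np.array([437.4,240.3,119.6])
for a in(-16,16): print("tip",pr(T+25*t+a*r),pr(T+38*t+a*r))
K=np.array([437.7,240.5,85]);print("knob top",pr(K),pr(K-[0,0,28]))
H=np.array([536,220.4]);
for th in (0,.2,.25,.3,.4,.5,.6,.65,.7,.8,.9,1.0,1.1):
    a=f+th; print(th,(H+100*np.array([np.cos(a),np.sin(a)])).round(1), (np.degrees(a)).round(1),"per2.5mm",(2.5*np.array([-np.sin(a),np.cos(a)])).round(2))
```

```text
tip [485. 149.] [479. 156.]
tip [443. 144.] [437. 151.]
knob top [478. 176.] [479. 209.]
0 [438.  240.5] 168.4 per2.5mm [-0.5  -2.45]
0.2 [436.  220.6] 179.9 per2.5mm [-0.01 -2.5 ]
0.25 [436.1 215.6] 182.7 per2.5mm [ 0.12 -2.5 ]
0.3 [436.5 210.7] 185.6 per2.5mm [ 0.24 -2.49]
0.4 [437.9 200.8] 191.3 per2.5mm [ 0.49 -2.45]
0.5 [440.4 191.1] 197.0 per2.5mm [ 0.73 -2.39]
0.6 [443.8 181.7] 202.8 per2.5mm [ 0.97 -2.31]
0.65 [445.8 177.1] 205.6 per2.5mm [ 1.08 -2.25]
0.7 [448.1 172.7] 208.5 per2.5mm [ 1.19 -2.2 ]
0.8 [453.3 164.1] 214.2 per2.5mm [ 1.41 -2.07]
0.9 [459.4 156.2] 220.0 per2.5mm [ 1.61 -1.92]
1.0 [466.2 148.8] 225.7 per2.5mm [ 1.79 -1.75]
1.1 [473.6 142.2] 231.4 per2.5mm [ 1.95 -1.56]
```

send_rows([
  [0,0,-0.015],
  [0,0,-0.035],
  [0,0,-0.055],
  [0,0,-0.062],
  [0,0,-0.062],
], grip=[0.1,0.1,0.1,0.1,0.1], yaw=[0,0,0,0,0], grip_force=5)

```text
time_s: 1.95
ee_pos: [437.8, 240.8, 58.1]
ee_rot: [-180.0, -0.0, 168.4]
force: [-0.2, 0.6, -0.3]
gripper_width: 50.2
gripper_force: 0.0
```

send_rows([
  [0,0,0],
  [0,0,0],
  [0,0,0],
  [0,0,0],
  [0,0,0],
  [0,0,0],
  [0,0,0],
  [0,0,0],
], grip=[-0.1,-0.2,-0.3,-0.35,-0.4,-0.45,-0.5,-0.5], yaw=[0,0,0,0,0,0,0,0], grip_force=5)

```text
time_s: 2.62
ee_pos: [438.0, 240.1, 58.5]
ee_rot: [-180.0, 0.0, 168.4]
force: [-0.9, -3.9, 5.7]
gripper_width: 25.8
gripper_force: 5.0
```

send_rows([
  [0,-0.0005,0.0005],
  [0,-0.0008,0.001],
  [0,-0.0008,0.001],
], grip=[-0.6,-0.6,-0.6], yaw=[0,0,0], grip_force=5)

```text
time_s: 2.87
ee_pos: [437.9, 239.9, 58.6]
ee_rot: [180.0, -0.0, 168.3]
force: [1.7, 0.5, -1.9]
gripper_width: 25.5
gripper_force: 5.0
```

send_rows([
  [0,0,0],
  [0,0,0],
  [0,0,0],
  [0,0,0],
], grip=[-0.8,-0.8,-0.8,-0.8], yaw=[0,0,0,0], grip_force=25)

```text
time_s: 3.2
ee_pos: [437.9, 239.8, 58.7]
ee_rot: [180.0, -0.0, 168.4]
force: [2.4, 1.9, -5.6]
gripper_width: 25.1
gripper_force: 25.0
```

send_rows([
  [0,0,0.002],
  [0,0,0.004],
  [0,0,0.006],
  [0,0,0.008],
  [0,0,0.01],
  [0,0,0.012],
  [0,0,0.013],
  [0,0,0.013],
], grip=[-0.8,-0.8,-0.8,-0.8,-0.8,-0.8,-0.8,-0.8], yaw=[0,0,0,0,0,0,0,0])

```text
time_s: 3.87
ee_pos: [437.9, 239.7, 72.1]
ee_rot: [180.0, 0.0, 168.4]
force: [3.2, 1.6, -8.4]
gripper_width: 25.2
gripper_force: 25.0
```

send_rows([
  [-0.0001,-0.0005,0],
  [-0.0003,-0.0015,0],
  [-0.0005,-0.0029,0],
  [-0.0008,-0.0044,0],
  [-0.001,-0.0059,0],
  [-0.0012,-0.0073,0],
  [-0.0014,-0.0088,0],
  [-0.0015,-0.0098,0],
], grip=[-0.8,-0.8,-0.8,-0.8,-0.8,-0.8,-0.8,-0.8], yaw=[0.3,0.9,1.7,2.6,3.4,4.3,5.2,5.7])

```text
time_s: 4.53
ee_pos: [436.2, 229.6, 72.0]
ee_rot: [180.0, -0.0, 174.1]
force: [1.2, 1.9, -8.7]
gripper_width: 25.2
gripper_force: 25.0
```

send_rows([
  [-0.0001,-0.0015,0],
  [-0.0003,-0.003,0],
  [-0.0004,-0.0045,0],
  [-0.0004,-0.006,0],
  [-0.0005,-0.0075,0],
  [-0.0005,-0.009,0],
  [-0.0005,-0.01,0],
  [-0.0005,-0.01,0],
], grip=[-0.8,-0.8,-0.8,-0.8,-0.8,-0.8,-0.8,-0.8], yaw=[0.9,1.7,2.6,3.4,4.3,5.2,5.7,5.7])

```text
time_s: 5.2
ee_pos: [435.6, 219.5, 71.9]
ee_rot: [-180.0, -0.0, 179.8]
force: [1.6, 1.2, -8.6]
gripper_width: 25.1
gripper_force: 25.0
```

send_rows([
  [0,0,-0.0015],
  [0,0,-0.003],
  [0,0,-0.004],
  [0,0,-0.004],
], grip=[-0.8,-0.8,-0.8,-0.8], yaw=[0,0,0,0])

```text
time_s: 5.53
ee_pos: [435.6, 219.6, 68.2]
ee_rot: [-180.0, -0.0, 179.8]
force: [-0.4, -0.3, -3.4]
gripper_width: 25.3
gripper_force: 25.0
```

send_rows([
  [0,0,0],
  [0,0,0],
  [0,0,0],
  [0,0,0],
  [0,0,-0.002],
  [0,0,-0.004],
  [0,0,-0.006],
  [0,0,-0.006],
], grip=[-0.4,-0.35,-0.3,-0.3,-0.3,-0.3,-0.3,-0.3], yaw=[0,0,0,0,0,0,0,0])

```text
time_s: 6.2
ee_pos: [435.5, 219.7, 61.5]
ee_rot: [-180.0, -0.1, 179.8]
force: [-0.4, 0.6, -0.1]
gripper_width: 31.8
gripper_force: 0.0
```

send_rows([
  [0,-0.0006,0],
  [0,-0.0012,0],
  [0,-0.0018,0],
  [0.0001,-0.0024,0],
  [0.0001,-0.0032,0],
  [0.0001,-0.004,0],
  [0.0002,-0.005,0],
  [0.0002,-0.006,0],
], grip=[-0.3,-0.3,-0.3,-0.3,-0.3,-0.3,-0.3,-0.3], yaw=[0.4,0.8,1.1,1.4,1.8,2.3,2.9,3.4])

```text
time_s: 6.87
ee_pos: [436.3, 215.1, 62.1]
ee_rot: [179.8, 0.1, -176.9]
force: [-1.1, 6.8, -0.3]
gripper_width: 32.4
gripper_force: 3.2
```

send_rows([
  [0.0001,-0.0012,0],
  [0.0002,-0.0024,0],
  [0.0003,-0.0036,0],
  [0.0005,-0.0049,0],
  [0.0006,-0.0061,0],
  [0.0008,-0.0073,0],
  [0.0009,-0.0085,0],
  [0.0011,-0.0098,0],
], grip=[-0.3,-0.3,-0.3,-0.3,-0.3,-0.3,-0.3,-0.3], yaw=[0.7,1.4,2.1,2.8,3.5,4.2,4.9,5.7])

```text
time_s: 7.53
ee_pos: [437.1, 205.1, 62.0]
ee_rot: [179.9, 0.0, -171.1]
force: [-0.6, 4.5, -0.3]
gripper_width: 32.0
gripper_force: 2.7
```

send_rows([
  [0.0002,-0.0012,0],
  [0.0004,-0.0024,0],
  [0.0007,-0.0037,0],
  [0.0009,-0.0049,0],
  [0.0012,-0.0061,0],
  [0.0015,-0.0073,0],
  [0.0018,-0.0085,0],
  [0.0021,-0.0098,0],
], grip=[-0.3,-0.3,-0.3,-0.3,-0.3,-0.3,-0.3,-0.3], yaw=[0.7,1.4,2.1,2.8,3.5,4.2,4.9,5.7])

```text
time_s: 8.2
ee_pos: [438.9, 195.7, 62.1]
ee_rot: [179.8, 0.0, -165.5]
force: [-2.2, 7.1, -0.6]
gripper_width: 31.6
gripper_force: 3.6
```

send_rows([
  [0.0003,-0.0012,0],
  [0.0006,-0.0024,0],
  [0.001,-0.0036,0],
  [0.0014,-0.0048,0],
  [0.0018,-0.006,0],
  [0.0022,-0.0072,0],
  [0.0026,-0.0083,0],
  [0.003,-0.0095,0],
], grip=[-0.3,-0.3,-0.3,-0.3,-0.3,-0.3,-0.3,-0.3], yaw=[0.7,1.4,2.1,2.8,3.5,4.2,4.9,5.7])

```text
time_s: 8.87
ee_pos: [441.6, 186.1, 62.1]
ee_rot: [179.8, -0.0, -159.8]
force: [-2.6, 6.5, -0.7]
gripper_width: 31.7
gripper_force: 3.6
```

send_rows([
  [0.0004,-0.0011,0],
  [0.0008,-0.0022,0],
  [0.0013,-0.0033,0],
  [0.0017,-0.0044,0],
  [0.0022,-0.0055,0],
  [0.0027,-0.0065,0],
], grip=[-0.3,-0.3,-0.3,-0.3,-0.3,-0.3], yaw=[0.7,1.4,2.1,2.8,3.4,4.0], grip_force=10)

```text
time_s: 9.37
ee_pos: [444.1, 179.5, 62.1]
ee_rot: [179.8, -0.0, -155.8]
force: [-3.7, 7.0, -0.4]
gripper_width: 31.7
gripper_force: 3.9
```

send_rows([
  [0.0005,-0.0011,0],
  [0.0011,-0.0022,0],
], grip=[-0.3,-0.3], yaw=[0.7,1.4])

```text
time_s: 9.53
ee_pos: [445.1, 177.3, 62.0]
ee_rot: [179.8, -0.0, -154.4]
force: [-3.4, 8.0, 1.2]
gripper_width: 31.6
gripper_force: 4.1
```

send_rows([
  [0.0004,-0.0009,0],
  [0.0009,-0.0018,0],
], grip=[-0.3,-0.3], yaw=[0.6,1.2])

```text
time_s: 9.7
ee_pos: [445.9, 175.4, 62.1]
ee_rot: [179.8, -0.0, -153.2]
force: [-3.3, 6.7, 0.9]
gripper_width: 32.2
gripper_force: 3.8
```

send_rows([
  [0.0005,-0.0009,0],
  [0.001,-0.0018,0],
], grip=[-0.3,-0.3], yaw=[0.6,1.2])

```text
time_s: 9.87
ee_pos: [446.8, 173.6, 62.0]
ee_rot: [179.8, -0.0, -152.0]
force: [-3.9, 6.7, 2.5]
gripper_width: 31.6
gripper_force: 4.0
```

send_rows([
  [0.0005,-0.0009,0],
  [0.001,-0.0018,0],
], grip=[-0.3,-0.3], yaw=[0.6,1.2])

```text
time_s: 10.03
ee_pos: [447.9, 171.5, 61.9]
ee_rot: [179.9, -0.1, -150.7]
force: [-4.6, 6.4, 1.8]
gripper_width: 31.7
gripper_force: 3.7
```

send_rows([
  [0.0005,-0.0009,0],
  [0.001,-0.0017,0],
], grip=[-0.3,-0.3], yaw=[0.6,1.2])

```text
time_s: 10.2
ee_pos: [448.8, 169.8, 62.0]
ee_rot: [179.8, -0.1, -149.6]
force: [-3.8, 7.9, 2.4]
gripper_width: 32.5
gripper_force: 4.0
```

send_rows([
  [0.0005,-0.0009,0],
  [0.001,-0.0017,0],
], grip=[-0.3,-0.3], yaw=[0.6,1.2])

```text
time_s: 10.37
ee_pos: [449.7, 168.4, 62.0]
ee_rot: [179.8, -0.1, -148.4]
force: [-4.0, 7.2, 1.8]
gripper_width: 32.1
gripper_force: 4.3
```

send_rows([
  [0.0006,-0.0009,0],
  [0.0011,-0.0017,0],
], grip=[-0.3,-0.3], yaw=[0.6,1.2])

```text
time_s: 10.53
ee_pos: [450.7, 166.7, 62.0]
ee_rot: [179.8, -0.1, -147.2]
force: [-4.1, 6.8, 1.8]
gripper_width: 31.9
gripper_force: 3.9
```

send_rows([
  [0.0006,-0.0008,0],
  [0.0011,-0.0017,0],
], grip=[-0.3,-0.3], yaw=[0.6,1.2])

```text
time_s: 10.7
ee_pos: [451.7, 165.0, 62.0]
ee_rot: [179.8, -0.1, -146.0]
force: [-4.3, 6.7, 2.1]
gripper_width: 31.8
gripper_force: 4.1
```

send_rows([
  [0.0006,-0.0008,0],
  [0.0012,-0.0016,0],
], grip=[-0.3,-0.3], yaw=[0.6,1.2])

```text
time_s: 10.87
ee_pos: [452.8, 163.4, 62.0]
ee_rot: [179.8, -0.1, -144.8]
force: [-5.0, 6.8, 2.6]
gripper_width: 31.9
gripper_force: 4.3
```

send_rows([
  [0.0006,-0.0008,0],
  [0.0012,-0.0016,0],
], grip=[-0.3,-0.3], yaw=[0.6,1.2])

```text
time_s: 11.03
ee_pos: [453.9, 161.7, 62.0]
ee_rot: [179.8, -0.1, -143.6]
force: [-4.7, 7.4, 1.6]
gripper_width: 32.0
gripper_force: 4.2
```

send_rows([
  [0.0006,-0.0008,0],
  [0.0012,-0.0016,0],
], grip=[-0.3,-0.3], yaw=[0.6,1.2])

```text
time_s: 11.2
ee_pos: [455.2, 159.7, 62.0]
ee_rot: [179.8, -0.1, -142.3]
force: [-4.3, 6.3, 2.3]
gripper_width: 31.8
gripper_force: 3.8
```

send_rows([
  [0.0006,-0.0008,0],
  [0.0012,-0.0016,0],
], grip=[-0.3,-0.3], yaw=[0.6,1.2])

```text
time_s: 11.37
ee_pos: [456.2, 158.6, 62.0]
ee_rot: [179.8, -0.1, -141.2]
force: [-5.0, 7.3, 3.0]
gripper_width: 31.8
gripper_force: 4.2
```

send_rows([
  [0.0006,-0.0008,0],
  [0.0013,-0.0015,0],
], grip=[-0.3,-0.3], yaw=[0.6,1.2])

```text
time_s: 11.53
ee_pos: [457.4, 157.1, 61.9]
ee_rot: [179.8, -0.1, -140.0]
force: [-4.3, 7.2, 2.4]
gripper_width: 32.2
gripper_force: 4.4
```

send_rows([
  [0.0006,-0.0008,0],
  [0.0013,-0.0015,0],
], grip=[-0.3,-0.3], yaw=[0.6,1.2])

```text
time_s: 11.7
ee_pos: [458.6, 155.5, 61.9]
ee_rot: [179.8, -0.1, -138.8]
force: [-5.1, 7.3, 2.2]
gripper_width: 31.8
gripper_force: 4.6
```

send_rows([
  [0.0007,-0.0008,0],
  [0.0013,-0.0015,0],
], grip=[-0.3,-0.3], yaw=[0.6,1.2])

```text
time_s: 11.87
ee_pos: [459.9, 154.0, 61.9]
ee_rot: [179.8, -0.1, -137.6]
force: [-6.1, 6.5, 3.8]
gripper_width: 31.9
gripper_force: 4.5
```

send_rows([
  [0.0007,-0.0007,0],
  [0.0014,-0.0014,0],
], grip=[-0.3,-0.3], yaw=[0.6,1.2])

```text
time_s: 12.03
ee_pos: [461.1, 152.6, 61.9]
ee_rot: [179.7, -0.1, -136.4]
force: [-5.5, 7.5, 3.3]
gripper_width: 31.7
gripper_force: 4.4
```

send_rows([
  [0.0007,-0.0007,0],
  [0.0014,-0.0014,0],
], grip=[-0.3,-0.3], yaw=[0.6,1.2])

```text
time_s: 12.2
ee_pos: [463.8, 150.0, 61.8]
ee_rot: [180.0, -0.1, -135.1]
force: [0.3, -0.1, -0.4]
gripper_width: 31.8
gripper_force: 0.3
```

The force has dropped to zero, so the pin may have snapped in and carried the tray ahead. I check the knob's height in the side view.

Run:
```python
from h import *
grab("side","pics/s2.png")
d=np.load("pics/cal_side.npz");P=np.linalg.inv(d["pose"])
def pr(p):
    c=P[:3,:3]@np.array(p)+P[:3,3]; return ((np.array([d["fx"]*c[0]/c[2]+d["cx"],d["fy"]*c[1]/c[2]+d["cy"]])-[230,180])*4).round()
s=env.state();print(s["ee_pos"],s["force"],s["time_s"],s["gripper_width"])
f=np.radians(168.4)+.945
k=np.array([536+100*np.cos(f),220.4+100*np.sin(f)])
for z in(57,66.5,85,94.5):print(z,pr([*k,z]))
b=cv2.imread("pics/s2.png")[180:320,230:420]
cv2.imwrite("pics/c2.png",cv2.resize(b,None,fx=4,fy=4,interpolation=cv2.INTER_CUBIC))
```

```text
[464.2407251  149.71347891  61.84100932] [ 0.07195143 -0.09447231 -1.12978914] 12.25 32.07911897253613
57 [253. 412.]
66.5 [253. 393.]
85 [251. 356.]
94.5 [251. 337.]
```

View pics/c2.png

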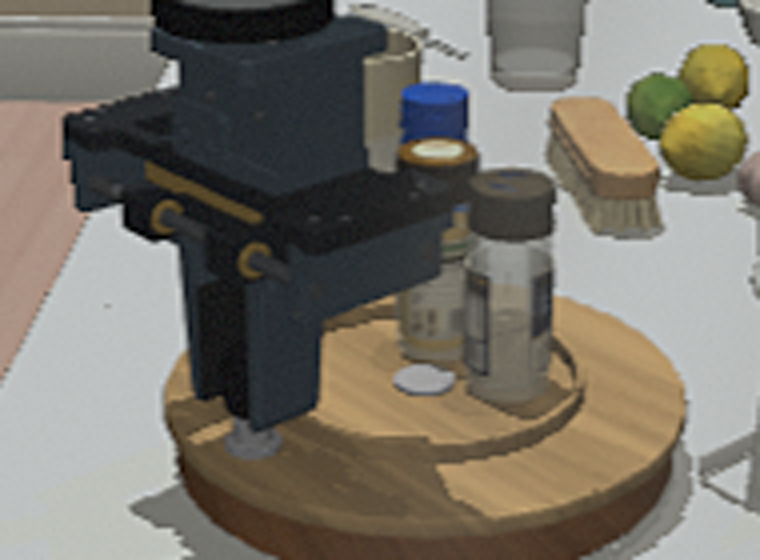

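The knob's underside is at about crop (245,420), near where z=57 projects (412) and well below where riding would put it (393). The pin looks home. I open the fingers, lift clear and check.

send_rows([
  [0,0,0],
  [0,0,0],
  [0,0,0],
  [0,0,0],
  [0,0,0.01],
  [0,0,0.03],
], grip=[-0.2,0.0,0.1,0.1,0.1,0.1], yaw=[0,0,0,0,0,0])

```text
time_s: 12.75
ee_pos: [463.0, 149.5, 90.4]
ee_rot: [179.9, -0.3, -135.2]
force: [-0.1, 0.2, -0.2]
gripper_width: 50.2
gripper_force: 0.0
```

send_rows([
  [0,0,0.025],
  [0,0,0.05],
  [0,0,0.08],
  [0,0,0.11],
  [-0.02,0,0.13],
  [-0.05,0,0.14],
  [-0.08,0,0.14],
  [-0.1,0,0.14],
], grip=[0.1,0.1,0.1,0.1,0.1,0.1,0.1,0.1], yaw=[0,0,0,0,0,0,0,0])

```text
time_s: 13.42
ee_pos: [362.7, 149.9, 232.7]
ee_rot: [-180.0, 0.0, -135.2]
force: [0.0, 0.3, 0.1]
gripper_width: 50.1
gripper_force: 0.0
```

Run:
```python
from h import *
grab("side","pics/s3.png");grab("top","pics/t3.png")
d=np.load("pics/cal_side.npz");P=np.linalg.inv(d["pose"])
def pr(p):
    c=P[:3,:3]@np.array(p)+P[:3,3]; return ((np.array([d["fx"]*c[0]/c[2]+d["cx"],d["fy"]*c[1]/c[2]+d["cy"]])-[260,220])*5).round()
for th in(.93,.96):
  f=np.radians(168.4)+th
  k=np.array([536+100*np.cos(f),220.4+100*np.sin(f)])
  for z in(57,66.5,85,94.5):print(th,z,pr([*k,z]))
b=cv2.imread("pics/s3.png")[220:330,260:410]; a=cv2.imread("pics/t3.png")
cv2.imwrite("pics/c3.png",cv2.resize(b,None,fx=5,fy=5,interpolation=cv2.INTER_CUBIC))
# home vs now: side view at the start for scale
b=cv2.imread("pics/s0.png")[220:330,260:410]
print(env.state()["ee_pos"])
```

```text
0.93 57 [164. 313.]
0.93 66.5 [163. 290.]
0.93 85 [162. 244.]
0.93 94.5 [161. 220.]
0.96 57 [169. 317.]
0.96 66.5 [168. 293.]
0.96 85 [167. 247.]
0.96 94.5 [166. 223.]
[361.87147388 149.73788906 232.3058981 ]
```

View pics/c3.png

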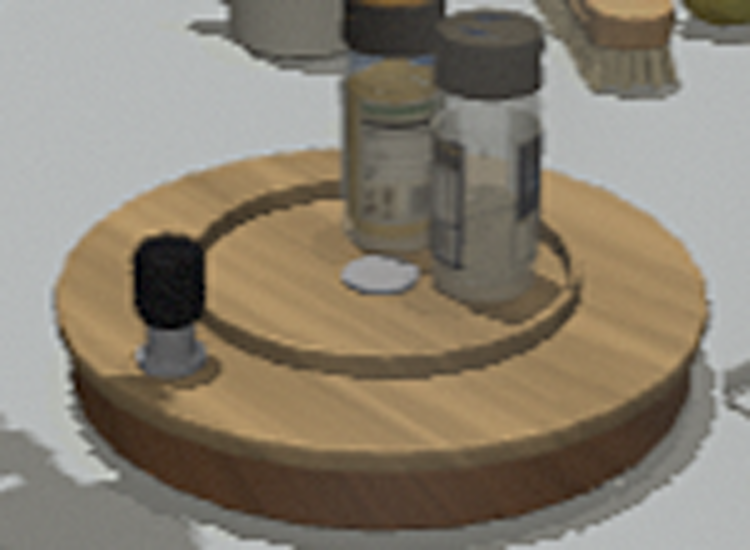

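View pics/t3.png

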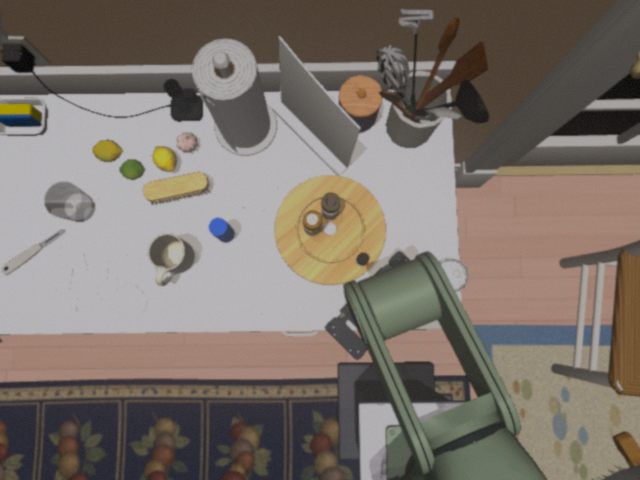

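The knob's top centre is at about crop (168,246), matching the home height of 85 mm (244–247); riding would put it at about 222. In both views the jars stand on the tray, and the mug (170,254) is where it was. The tin (452,273), partly behind the arm, shows no sign of having moved.

```bash
python3 -c "
from h import *
print(env.job_done())"
```

```text
the job is handed in; nothing more can be done
None
```

The carousel is at its next station, about 0.95 rad counter-clockwise, with the pin fully home by the side view; both jars are standing, the mug and tin were left alone, and I handed the job in at about 13.5 s.

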